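Chilling stones through the gate of the oak tray

ROBOT

A 6-joint arm with a two-finger parallel gripper is mounted at the origin on the work surface. World frame = base frame: x ahead of the robot, y to its left, z up, the work surface at z = 0. Lengths are in m, angles in rad, forces in N, time in s.
With the tool pointing down it reaches from about 0.3 to 0.875 m from the base axis. Payload 6.4 kg.
Tool frame: the origin (TCP) lies between the finger pads; the fingertips stand tip_extent ahead of it and the grasp point (between the pads) lies 5 mm behind it (tip_extent is the distance from the TCP to the fingertips, in m); z points along the fingers, y is the direction in which the jaws open and shut (so a half turn about z gives the same grasp; the last joint's range is limited). The gripper opens to 85 mm and grips with 20 to 120 N. Pads are 22 mm wide; open, the fingers measure 114 mm over their backs; the gripper's body (76 mm by 85 mm) begins 54 mm behind the grasp point. The pads swing forward as they close: fully open they stand 13 mm farther back than shut.
Start: joints at [0.993, 0.181, 1.607, -0, 1.354, -0.206], TCP at [0.209, 0.536, 0.245] pointing down, gripper open.
Joint ranges: [-2.99, 2.99], [-0.89, 2.07], [0.3, 2.58], [-1.14, 4.28], [0, 2.63], [-3.12, 3.12]. Speed limits (rad/s): [2.57, 2.57, 3.01, 3.14, 3.14, 3.14].

INTERFACE

Orientations are given as a unit quaternion [w, x, y, z].
In Python, from bench import * gives the robot as it stands.
- The arm moves only by the shell command python3 -m jog 'ROWS'. ROWS is JSON, a list of rows, each a list of 3 entries, a list of its own where there are three numbers: the shift along the tool's x, y, z in mm, then the turn, a rotation vector about the tool's x, y, z in rad, then the opening, from 0 (shut) to 1 (fully open). A call has 1 to 20 rows; each row is the pose to reach, as a shift and turn from the pose measured when the call began, along the tool's axes at that moment; what a row does not reach only later rows make up. A row lasts 1/12 s, in which the tool goes at most 41.7 mm and 7.16 degrees, less where a joint would pass 70% of its speed; a pose out of reach is approached as far as the arm can. A call with a gripper value outside its range is refused whole. The fingers move at their own pace and stop on an object; the grip force is fixed at half the most. Time passes only in rows, so rows that repeat a pose let the fingers close. It gives the time, the measured TCP pose, the force and the opening at its end, in the units of the state.
- get_obs(): the state, without advancing time (a new reading comes with each control period).
- camera(name): name is "scene" or "side" or "wrist"; returns (picture, depth): 384x512x3 uint8, red, green, blue; 384x512 float32, m along the optical axis (not along the pixel's ray), 0 where there is no reading.
- get_calibration(name): a dict with "fx", "fy", "cx", "cy" (pixels), "world_from_camera" (4x4, takes a point from camera to world coordinates). Camera axes: x right, y down, z forward; pixel columns grow to the right and rows downward; lengths in m; the calibration is good to about 2 mm. A picture is of the moment at which its call begins: read the wrist's pose just before it. get_calibration takes no time and is no camera call; for the wrist camera it gives the pose at the moment of the call.
- hand_in(): hands the job in, once; it reports no verdict.
The state is a dict: "time_s": time; "q": joint angles; "dq": joint speeds; "joint_efforts": joint torques, N m; "eef_pos": TCP position; "eef_rot": TCP orientation; "wrist_force": force on the tool from outside, world axes, zero at the start; "torque": the same for the moment, N m; "opening": opening from 0.0 (shut) to 1.0 (fully open).
Only numpy, scipy, OpenCV 4.12 (cv2) and the standard library are available. Lean on these libraries where they do the work, as an engineer would, in place of code of your own. Each camera call takes 0.05 s, during which the arm holds its last target.

TASK

Put the drinks stones away: with the fingertips, push the three white marble chilling stones along the oak cheeseboard tray, one at a time, through the narrow gate so that each drops into the slot in the tray's handle. Only slide them, never pick them up or lift them off the board, and finish with all three lying down in the slot. Leave the bottle opener on the tray, the other things on the ledge and the lamp's dimmer knob as they are.

Things in the scene. Friction and masses are not known exactly. Their poses are not given: they have to be found in the camera images.
- tray: fixed oak tray shaped like a cheeseboard, on feet. Origin: on the ledge under the middle of the working floor; x points along the tray to its handle, y to the left of that, z up. The flat floor lies 50 mm above the ledge, x -161 to 100 mm, y -110 to 110 mm, inside a dark rim 12 mm high (top 62 mm above the ledge)
- tray_gate (a point): middle of the gate, at floor level on the edge where the floor ends (x = 100 mm in the tray's frame; same axes). The gate is 56 mm wide, between jaws 12 mm high that reach from this edge 10 mm back; two straight rim walls of that height funnel to it from the tray's sides, from 78 mm back and 110 mm to each side. A stone pushed until its centre is past this edge tips and falls into the slot
- tray_slot (a point): middle of the open slot in the tray's handle, at floor level, 30 mm beyond the gate's edge: 60 mm along the tray by 60 mm across, with a rim 12 mm high round it and a steel catch tin under it (inside 88 to 175 mm along the tray's x, 82 mm wide), its bottom 47 mm below the floor. It holds all three stones
- stone1: white marble chilling stone, a plain flat disc 36 mm in diameter, 10 mm thick, 22 to 40 g, lying flat and loose on the tray's floor; origin at the centre of its underside. At the start one of the three lies near the tray's middle line (tray frame x -5 to 40 mm, y within 10 mm), the other two farther back (x -65 to -25 mm), one on each side, 58 to 68 mm off the middle line
- stone2: white marble chilling stone, a plain flat disc 36 mm in diameter, 10 mm thick, 22 to 40 g, lying flat and loose on the tray's floor; origin at the centre of its underside. At the start one of the three lies near the tray's middle line (tray frame x -5 to 40 mm, y within 10 mm), the other two farther back (x -65 to -25 mm), one on each side, 58 to 68 mm off the middle line
- stone3: white marble chilling stone, a plain flat disc 36 mm in diameter, 10 mm thick, 22 to 40 g, lying flat and loose on the tray's floor; origin at the centre of its underside. At the start one of the three lies near the tray's middle line (tray frame x -5 to 40 mm, y within 10 mm), the other two farther back (x -65 to -25 mm), one on each side, 58 to 68 mm off the middle line
- opener: stainless bottle opener, flat, 111 mm long (along its x), 28 mm wide at its ring end, 5 mm thick, loose, lying on the tray's floor across its rear end (around x = -142 mm in the tray's frame); origin at the middle of its underside. To be left alone
- decanter: empty glass decanter with its glass stopper in, 108 mm in diameter, 200 mm tall, loose; origin at the centre of its foot. To be left alone
- tumbler: charcoal ceramic tumbler, 80 mm in diameter, 92 mm tall, loose; origin at the centre of its foot. To be left alone
- jigger: stainless spirit measure of hourglass shape, 46 mm in diameter, 82 mm tall, loose; origin at the centre of its foot. To be left alone
- bowl: blue ceramic bowl, 100 mm in diameter, 45 mm tall, loose; origin at the centre of its foot. To be left alone
- coasters: stack of round cork coasters, 90 mm in diameter, 20 mm tall, loose; origin at the centre of its underside. To be left alone
- dimmer_edge (a point): a point on the edge of the black turning knob (44 mm in diameter, on a brass base fixed to the ledge, left of the tray) of the picture lamp's dimmer, 20 mm from the knob's axis. To be left as it is set
There are look-alikes about, which are no part of the job. Leave any black look-alike of the stone3 alone.

How it is judged:
By the outcome, as a careful person would: the job done as asked, in the order asked, and still so for the second after the job is handed in, with the robot touching nothing.
It also fails if it takes over 51 s, if anything falls off the work surface, if the arm or the gripper's body presses on something with over 40 N, if the wrist force passes 120 N, or if a joint passes its speed limit or range.

## Working session

There is one attempt and no reset: what is moved stays moved. The work goes in short steps, Python scripts to look and compute and a shell command to move; the robot and the scene stay as the last step left them, time stands still between calls to the robot, and variables do not carry over. Pictures are saved under pics/ and viewed, and the job is handed in when it is done.

```bash
ls; mkdir -p pics; python3 - <<'E'
from bench import *
import cv2
print(get_obs())
for n in ["scene","side","wrist"]:
    p,d=camera(n); cv2.imwrite(f"pics/{n}0.png",p[:,:,::-1]); print(n,get_calibration(n))
    import numpy as np
    np.savez(f"pics/{n}0.npz",p=p,d=d,**{k:v for k,v in get_calibration(n).items()})
E
```

```text
pics
{'time_s': 0.0, 'q': array([ 9.92705696e-01,  1.81555023e-01,  1.60797221e+00,  2.44345191e-05,
        1.35379228e+00, -2.06333112e-01]), 'dq': array([ 0.00108156, -0.00042746, -0.00162854,  0.00043545, -0.00269339,
        0.00030463]), 'joint_efforts': array([-1.86640345e-04, -4.44879055e+01, -3.51328254e+01, -2.07075354e-04,
        8.98571452e-03, -4.58333147e-05]), 'eef_pos': array([0.20858155, 0.53528929, 0.24439356]), 'eef_rot': array([-3.41054284e-04,  1.84812753e-01,  9.82773372e-01, -7.93306606e-04]), 'wrist_force': array([ 0.28340317, -0.01537115, -0.14313169]), 'torque': array([-0.03396711, -0.02340833, -0.00170289]), 'opening': 0.997485450219421}
scene {'fx': 410.5409911575032, 'fy': 410.5409911575032, 'cx': 256.4882891692877, 'cy': 192.34338158900036, 'world_from_camera': array([[ 8.58979297e-01,  4.42607408e-01, -2.57397067e-01,
         8.75089657e-01],
       [ 5.12009286e-01, -7.41532831e-01,  4.33561475e-01,
        -5.00781480e-01],
       [ 1.02914449e-03, -5.04210019e-01, -8.63580452e-01,
         1.08126928e+00],
       [ 0.00000000e+00,  0.00000000e+00,  0.00000000e+00,
         1.00000000e+00]])}
side {'fx': 357.92913232917203, 'fy': 357.92913232917203, 'cx': 250.91765403440442, 'cy': 194.19026480922867, 'world_from_camera': array([[-0.91116489, -0.18151751,  0.36990532,  0.22612647],
       [-0.41191195,  0.42381731, -0.80666438,  0.76375803],
       [-0.01034857, -0.88737268, -0.46093669,  0.51699071],
       [ 0.        ,  0.        ,  0.        ,  1.        ]])}
wrist {'fx': 272.0352631295804, 'fy': 272.0352631295804, 'cx': 261.82040156608866, 'cy': 193.78214177984106, 'world_from_camera': array([[ 0.36227404,  0.88055157,  0.30559198,  0.12958465],
       [ 0.9320701 , -0.34165484, -0.12048777,  0.56751518],
       [-0.00168871,  0.32848273, -0.94450847,  0.37403815],
       [ 0.        ,  0.        ,  0.        ,  1.        ]])}
```

View pics/scene0.png

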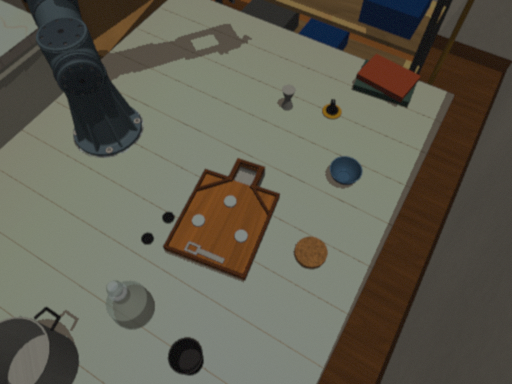

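View pics/side0.png

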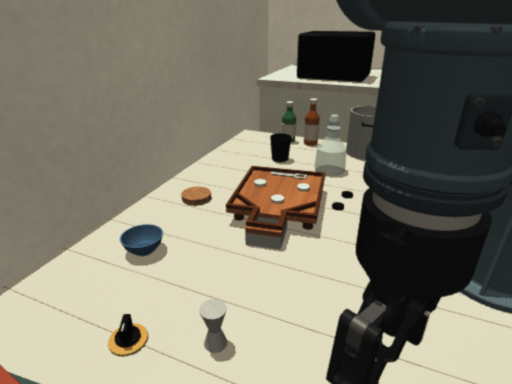

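View pics/wrist0.png

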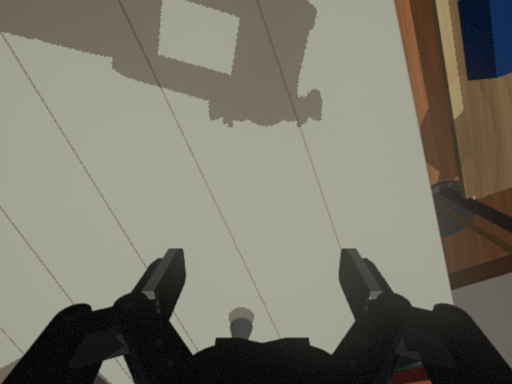

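```bash
python3 - <<'E'
from bench import *
import bench
print([x for x in dir(bench) if x[0]!='_'])
for n in ["tip_extent"]:
    print(getattr(bench,n,None))
E
```

```text
['MotionError', 'camera', 'get_calibration', 'get_obs', 'hand_in', 'tip_extent']
0.014
```

```bash
python3 - <<'E'
import cv2
p=cv2.imread("pics/scene0.png")[150:290,150:300]
cv2.imwrite("pics/sc_crop0.png",cv2.resize(p,None,fx=4.2,fy=4.2,interpolation=cv2.INTER_CUBIC))
p=cv2.imread("pics/side0.png")[150:260,210:350]
cv2.imwrite("pics/si_crop0.png",cv2.resize(p,None,fx=5,fy=5,interpolation=cv2.INTER_CUBIC))
E
```

```text
(no output)
```

View pics/sc_crop0.png

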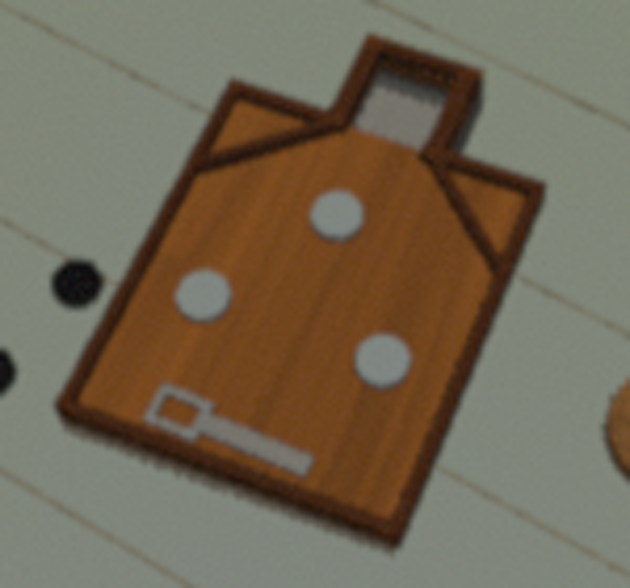

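View pics/si_crop0.png

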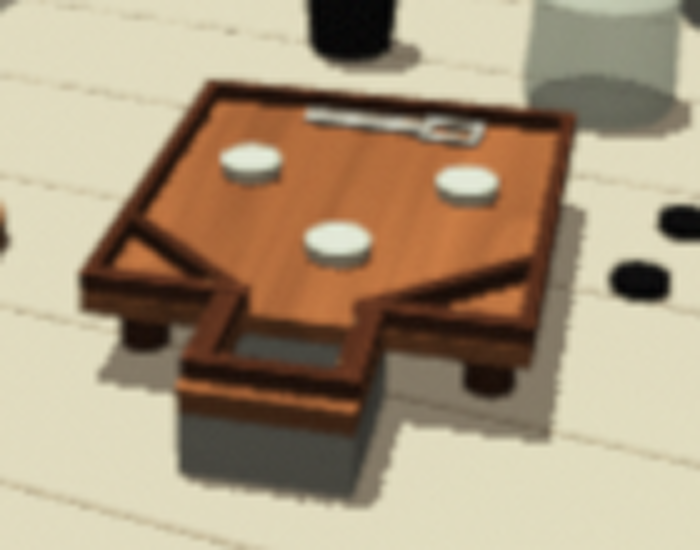

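```bash
cat > h.py <<'E'
import numpy as np, cv2
def load(f):
    return dict(np.load(f))
def unproj(c,uv,z):
    uv=np.atleast_2d(uv).astype(float)
    r=np.c_[(uv[:,0]-c['cx'])/c['fx'],(uv[:,1]-c['cy'])/c['fy'],np.ones(len(uv))]
    T=c['world_from_camera']; d=r@T[:3,:3].T; o=T[:3,3]
    return o+d*((z-o[2])/d[:,2])[:,None]
def proj(c,P):
    T=np.linalg.inv(c['world_from_camera']); q=np.atleast_2d(P)@T[:3,:3].T+T[:3,3]
    return np.c_[q[:,0]/q[:,2]*c['fx']+c['cx'],q[:,1]/q[:,2]*c['fy']+c['cy']]
E
python3 - <<'E'
from h import *
S=load("pics/scene0.npz"); D=load("pics/side0.npz")
cs=lambda a:150+(np.array(a)+.5)/4.2-.5
cd=lambda a:np.array([210,150])+(np.array(a)+.5)/5-.5
names="RL RR FR FL HL HR".split()
a=unproj(S,cs([(65,405),(398,545),(543,187),(234,83),(372,38),(481,72)]),.062)
b=unproj(D,cd([(574,117),(210,83),(83,275),(540,322),(362,383),(183,363)]),.062)
for n,x,y in zip(names,a,b): print(n,x[:2].round(4),y[:2].round(4))
print("stones S",unproj(S,cs([(337,215),(203,295),(383,360)]),.060)[:,:2].round(4).tolist())
print("stones D",unproj(D,cd([(338,241),(467,182),(251,158)]),.060)[:,:2].round(4).tolist())
def edges(a): 
  for i,j in ((0,1),(1,2),(2,3),(3,0),(4,5)):
    d=a[j]-a[i]; print(i,j,np.hypot(*d[:2]).round(4),np.degrees(np.arctan2(d[1],d[0])).round(2))
edges(a);edges(b)
# floor depth check
u=cs([(270,260)])[0].round().astype(int); print(u,S['d'][u[1],u[0]])
E
```

```text
RL [ 0.4468 -0.2568] [ 0.4407 -0.2518]
RR [ 0.6767 -0.2264] [ 0.6704 -0.213 ]
FR [0.6295 0.0388] [0.6264 0.0468]
FL [0.4003 0.0009] [ 0.3951 -0.0005]
HL [0.4636 0.0838] [0.4569 0.0874]
HR [0.5456 0.0986] [0.5417 0.1047]
stones S [[0.5199, -0.0509], [0.4766, -0.1471], [0.6033, -0.1259]]
stones D [[0.5186, -0.0447], [0.4757, -0.142], [0.6031, -0.1228]]
0 1 0.2319 7.52
1 2 0.2693 100.08
2 3 0.2323 -170.62
3 0 0.2618 -79.78
4 5 0.0834 10.22
0 1 0.233 9.59
1 2 0.2635 99.63
2 3 0.2361 -168.45
3 0 0.2554 -79.71
4 5 0.0865 11.55
[214 212] 1.1629773
```

```bash
python3 -m jog '[[[-513,-460,0],[0,0,1.02],0.2],[[-513,-460,0],[0,0,1.02],0.2],[[-513,-460,0],[0,0,1.02],0.2],[[-513,-460,0],[0,0,1.02],0.2],[[-513,-460,0],[0,0,1.02],0.2],[[-513,-460,0],[0,0,1.02],0.2],[[-513,-460,0],[0,0,1.02],0.2],[[-513,-460,0],[0,0,1.02],0.2],[[-513,-460,0],[0,0,1.02],0.2],[[-513,-460,0],[0,0,1.02],0.2],[[-513,-460,0],[0,0,1.02],0.2],[[-513,-460,0],[0,0,1.02],0.2],[[-513,-460,0],[0,0,1.02],0.2],[[-513,-460,0],[0,0,1.02],0.2],[[-513,-460,0],[0,0,1.02],0.2],[[-513,-460,0],[0,0,1.02],0.2],[[-513,-460,0],[0,0,1.02],0.2],[[-513,-460,0],[0,0,1.02],0.2],[[-513,-460,0],[0,0,1.02],0.2],[[-513,-460,0],[0,0,1.02],0.2]]'
cat >> h.py <<'E'
def snap(n,tag):
    from bench import camera,get_calibration
    c=get_calibration(n); p,d=camera(n)
    cv2.imwrite(f"pics/{n}{tag}.png",p[:,:,::-1]); np.savez(f"pics/{n}{tag}.npz",p=p,d=d,**c)
E
python3 -c "
from h import *
snap('wrist','1')
from bench import *
print(get_obs())"
```

```text
time_s: 1.82
eef_pos: [0.5189, -0.0789, 0.2445]
eef_rot: [-0.001, 0.641, 0.767, -0.001]
wrist_force: [0.1, -0.4, 0.4]
opening: 0.202
{'time_s': 1.8667, 'q': array([-3.75879382e-01,  6.97843336e-02,  1.73179290e+00, -1.05608135e-03,
        1.34141186e+00, -5.55463715e-01]), 'dq': array([ 0.01316512, -0.00937475,  0.00335388, -0.00113102, -0.00364831,
       -0.00075964]), 'joint_efforts': array([-7.39625394e-01, -3.81412840e+01, -3.52346742e+01, -4.36000444e-02,
       -2.55545543e-02,  1.86544406e-03]), 'eef_pos': array([ 0.51885414, -0.07845758,  0.24471508]), 'eef_rot': array([-5.01243350e-04,  6.40758069e-01,  7.67742369e-01, -7.07526249e-04]), 'wrist_force': array([-0.23763813, -0.15146203, -0.25696662]), 'torque': array([ 0.01070073, -0.05062947,  0.0397999 ]), 'opening': 0.20092314971926822}
```

View pics/wrist1.png

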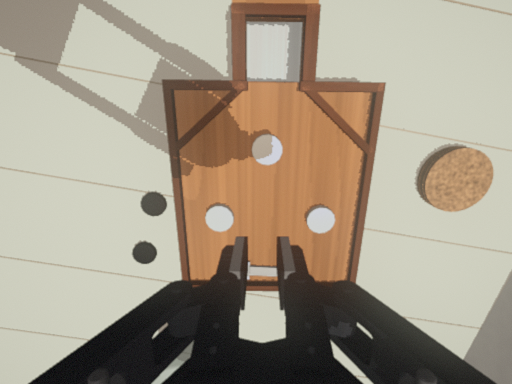

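```bash
python3 - <<'E'
import cv2
p=cv2.imread("pics/wrist1.png")[60:250,155:395]
cv2.imwrite("pics/w_crop1.png",cv2.resize(p,None,fx=3,fy=3,interpolation=cv2.INTER_CUBIC))
E
```

```text
(no output)
```

View pics/w_crop1.png

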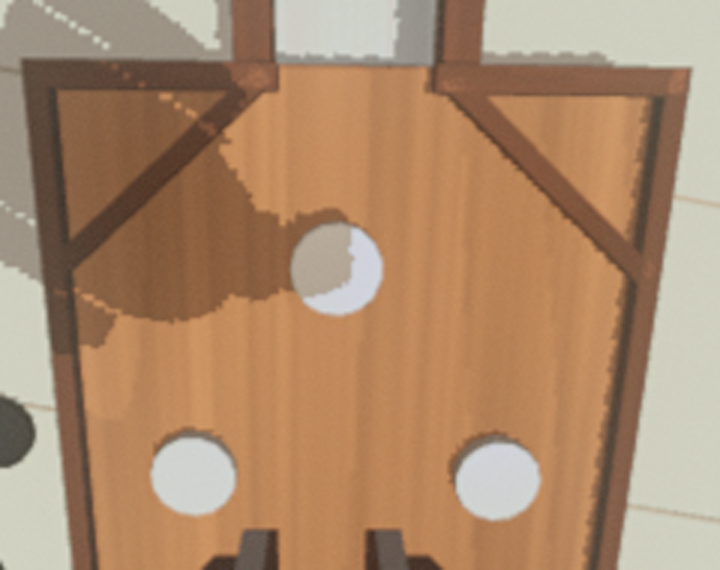

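```bash
cat >> h.py <<'E'
def w1(a): return np.array([155,60])+(np.array(a)+.5)/3-.5
E
python3 - <<'E'
from h import *
W=load("pics/wrist1.npz")
g=unproj(W,w1([(277,65),(434,66)]),.05)
j=unproj(W,w1([(278,90),(427,92)]),.062)
o=unproj(W,w1([(22,62),(690,70)]),.062)
s=unproj(W,w1([(337,268),(194,476),(498,481)]),.060)
for n,a in zip(("gate","jaw","outer"),(g,j,o)):
    d=a[1]-a[0]; print(n,a[:,:2].round(4).tolist(),"mid",a.mean(0)[:2].round(4),np.hypot(*d[:2]).round(4),np.degrees(np.arctan2(d[1],d[0])).round(2)+90)
# side axis
sl=unproj(W,w1([(22,62),(75,570)]),.062); d=sl[0]-sl[1]; print(np.degrees(np.arctan2(d[1],d[0])))
sl=unproj(W,w1([(690,70),(620,570)]),.062); d=sl[0]-sl[1]; print(np.degrees(np.arctan2(d[1],d[0])))
print(s[:,:2].round(4).tolist())
G=g.mean(0)[:2]; th=np.radians(100)
x=np.array([np.cos(th),np.sin(th)]); y=np.array([-x[1],x[0]])
for q in s: v=q[:2]-G; print("tray",1000*(v@x)+100,1000*(v@y))
v=j.mean(0)[:2]-G; print(v@x,v@y)
dd=W['d'];
for uv in ((265,120),(265,200)):
    r=unproj(W,[uv],.05)
    print(dd[uv[1],uv[0]], (np.linalg.inv(W['world_from_camera'])@np.r_[r[0],1])[2])
E
```

```text
gate [[0.4839, 0.0209], [0.5407, 0.0309]] mid [0.5123 0.0259] 0.0577 99.97
jaw [[0.4863, 0.0122], [0.5388, 0.0211]] mid [0.5126 0.0167] 0.0532 99.59
outer [[0.3957, 0.0052], [0.6288, 0.0449]] mid [0.5123 0.025 ] 0.2365 99.67
99.85878876867336
100.17582016143884
[[0.5189, -0.0469], [0.476, -0.1439], [0.6023, -0.1231]]
tray 27.172800532396494 6.100210274812298
tray -60.835980541282 65.24525340727072
tray -62.29996098211626 -62.77870673544324
-0.009116601656582969 0.001334841547943839
0.31267613 0.3134393798272653
0.34601757 0.3458142479481201
```

```bash
python3 - <<'E'
from h import *
W=load("pics/wrist1.npz"); d=W['d']; T=W['world_from_camera']
v,u=np.mgrid[0:384,0:512]; P=np.stack([(u-W['cx'])/W['fx']*d,(v-W['cy'])/W['fy']*d,d],-1)@T[:3,:3].T+T[:3,3]
tcp=np.array([0.51885414,-0.07845758,0.24471508]); th=np.radians(100.3)
x=np.array([np.cos(th),np.sin(th),0]); y=np.array([x[1],-x[0],0])
m=(d>0)&(P[...,2]>.15)
q=(P-tcp)[m]; Q=np.c_[q@x,q@y,-q[:,2]]*1000
print(len(Q),Q[:,2].max(), np.percentile(Q[:,2],[90,95,99,99.9]))
for lo in (14,10,5,0,-10,-30):
    k=(Q[:,2]>lo-1.5)&(Q[:,2]<lo+1.5)&(abs(Q[:,0])<40)
    if k.sum(): print(lo,k.sum(),"x",np.percentile(Q[k,0],[2,50,98]).round(1),"y-",Q[k&(Q[:,1]<0),1].min().round(1),Q[k&(Q[:,1]<0),1].max().round(1),"y+",Q[k&(Q[:,1]>0),1].min().round(1),Q[k&(Q[:,1]>0),1].max().round(1))
E
```

```text
32479 13.717908814175006 [-33.39642651 -18.42480843   2.22158988  10.47390665]
14 10 x [3.7 6.1 7.8] y- -8.6 -8.6 y+ 8.5 8.6
10 62 x [-7.5  3.2 12.1] y- -14.6 -8.5 y+ 8.4 14.5
5 122 x [ 7.2 11.4 12.3] y- -21.0 -8.6 y+ 8.5 20.9
0 158 x [-3.2  8.1 12.2] y- -22.1 -8.4 y+ 8.5 22.1
-10 200 x [-3.3  8.1 12.2] y- -22.1 -8.4 y+ 8.5 22.2
-30 375 x [-4.6 12.3 14.6] y- -35.2 -9.9 y+ 10.1 35.4
```

```bash
python3 -m jog '[[[-12,5.5,35],[0,0,0.007],0.2],[[-12,5.5,70],[0,0,0.007],0.2],[[-12,5.5,105],[0,0,0.007],0.2],[[-12,5.5,140],[0,0,0.007],0.2],[[-12,5.5,160],[0,0,0.007],0.2],[[-12,5.5,170],[0,0,0.007],0.2],[[-12,5.5,174],[0,0,0.007],0.2],[[-12,5.5,176.5],[0,0,0.007],0.2],[[-12,5.5,176.5],[0,0,0.007],0.2]]'
cat >> h.py <<'E'
G=np.array([0.5123,0.0259]); TH=np.radians(99.9)
TX=np.array([np.cos(TH),np.sin(TH)]); TY=np.array([-TX[1],TX[0]])
def tray(p): v=np.array(p[:2])-G; return (1000*np.array([v@TX,v@TY])+[100,0]).round(1)
def state():
    from bench import get_obs
    o=get_obs(); w,x,y,z=o['eef_rot']; hx=np.degrees(np.arctan2(2*(x*y+w*z),1-2*(y*y+z*z)))-99.9
    print(o['time_s'],'tcp tray',tray(o['eef_pos']),'z',o['eef_pos'][2].round(4),'hd',hx.round(2),'F',o['wrist_force'].round(1))
    return o
E
python3 -c "
from h import *
state(); snap('wrist','2')"
```

```text
time_s: 2.62
eef_pos: [0.527, -0.0892, 0.0694]
eef_rot: [0.0, 0.643, 0.766, -0.0]
wrist_force: [0.8, -0.1, 0.0]
opening: 0.197
2.6167 tcp tray [-15.9   5.3] z 0.0694 hd 0.05 F [ 0.8 -0.1  0. ]
```

View pics/wrist2.png

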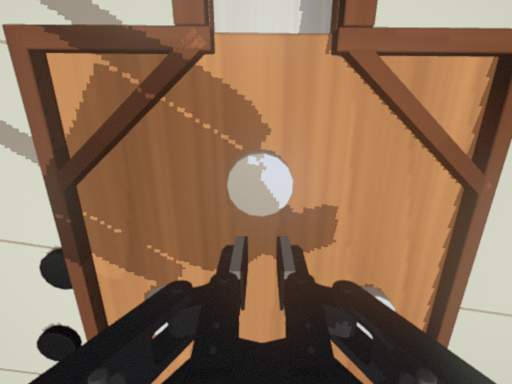

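```bash
python3 -m jog '[[[6,0,1],[0,0,0],0.2],[[12,0,1],[0,0,0],0.2],[[18,0,1],[0,0,0],0.2],[[24,1,1],[0,0,0],0.2],[[30,1.5,1],[0,0,0],0.2],[[36,2,1],[0,0,0],0.2],[[42,3,1],[0,0,0],0.2],[[48,3.5,1],[0,0,0],0.2],[[54,4,1],[0,0,0],0.2],[[60,5,1],[0,0,0],0.2],[[66,5.3,1],[0,0,0],0.2],[[72,5.3,1],[0,0,0],0.2],[[78,5.3,1],[0,0,0],0.2],[[83,5.3,1],[0,0,0],0.2],[[88,5.3,1],[0,0,0],0.2],[[92,5.3,1],[0,0,0],0.2],[[95,5.3,1],[0,0,0],0.2],[[95,5.3,1],[0,0,0],0.2]]'
python3 -c "
from h import *
state(); snap('wrist','3')"
```

```text
time_s: 4.17
eef_pos: [0.5157, 0.0057, 0.0685]
eef_rot: [0.0, 0.643, 0.766, -0.0]
wrist_force: [0.6, 0.3, 0.2]
opening: 0.199
4.1667 tcp tray [79.5  0.1] z 0.0685 hd 0.06 F [0.6 0.3 0.2]
```

View pics/wrist3.png

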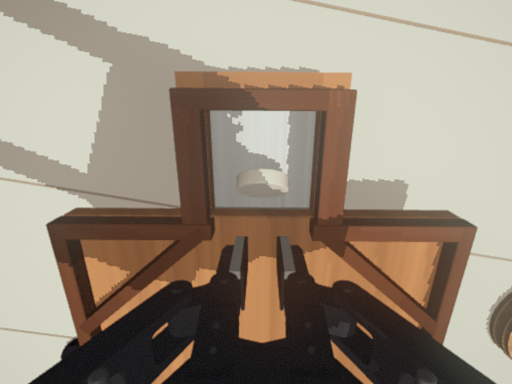

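```bash
python3 -m jog '[[[-5,0,-25],[0,0,0],0.2],[[-40,-18,-35],[0,0,0.1],0.2],[[-75,-34,-35],[0,0,0.2],0.2],[[-110,-50,-35],[0,0,0.3],0.2],[[-145,-66,-35],[0,0,0.384],0.2],[[-165,-74,-35],[0,0,0.384],0.2],[[-174,-78.5,-35],[0,0,0.384],0.2],[[-174,-78.5,-28],[0,0,0.384],0.2],[[-174,-78.5,-20],[0,0,0.384],0.2],[[-174,-78.5,-15],[0,0,0.384],0.2]]'
python3 -c "
from h import *
state(); snap('wrist','4'); snap('side','4')
p=cv2.imread('pics/side4.png')[150:260,210:350]
cv2.imwrite('pics/si_crop4.png',cv2.resize(p,None,fx=4,fy=4))"
```

```text
time_s: 5.05
eef_pos: [0.468, -0.1779, 0.0821]
eef_rot: [-0.001, 0.777, 0.629, -0.0]
wrist_force: [0.0, 0.2, -0.6]
opening: 0.201
5.05 tcp tray [-93.2  78.6] z 0.0821 hd -21.89 F [ 0.   0.2 -0.6]
```

View pics/wrist4.png

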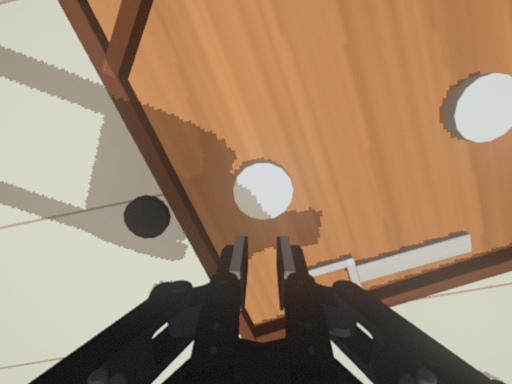

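View pics/si_crop4.png

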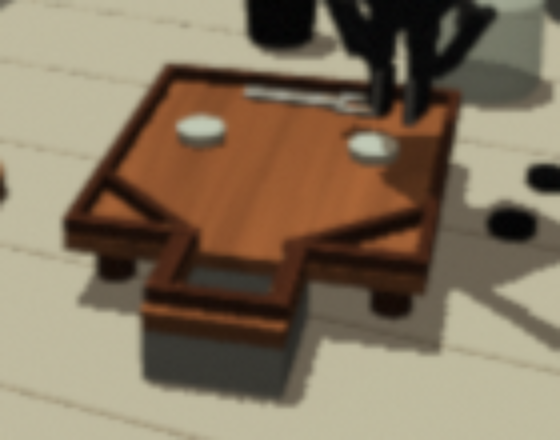

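```bash
python3 - <<'E'
from h import *
S=load("pics/scene0.npz")
cs=lambda a:150+(np.array(a)+.5)/4.2-.5
for p in unproj(S,cs([(165,383),(215,400),(313,460),(145,418)]),.055): print(tray(p))
W=load("pics/wrist4.npz")
for p in unproj(W,[(351,259),(262,190)],.057): print(tray(p))
E
```

```text
[-128.4   62.6]
[-127.6   27.6]
[-142.6  -47.2]
[-154.8   64. ]
[-127.    29.4]
[-61.   65.9]
```

```bash
python3 -m jog '[[[0,0,7],[0,0,0],0.2],[[0,0,12],[0,0,0],0.2],[[0,0,14],[0,0,0],0.2],[[6,0,14],[0,0,0],0.2],[[14,1,14],[0,0,0],0.2],[[22,2,14],[0,0,0],0.2],[[30,2.5,14],[0,0,0],0.2],[[38,3.5,14],[0,0,0],0.2],[[47,4.5,14],[0,0,0],0.2],[[56,5.5,14],[0,0,0],0.2],[[65,6.5,14],[0,0,0],0.2],[[74,7.5,14],[0,0,0],0.2],[[83,8.5,14],[0,0,0],0.2],[[92,9.5,14],[0,0,0],0.2],[[101,10,14],[0,0,0],0.2],[[110,11,14],[0,0,0],0.2],[[119,12,14],[0,0,0],0.2],[[126,13,14],[0,0,0],0.2],[[131.5,13.5,14],[0,0,0],0.2],[[131.5,13.5,14],[0,0,0],0.2]]'
python3 -c "
from h import *
state(); snap('wrist','5')"
```

```text
time_s: 6.82
eef_pos: [0.5083, -0.0504, 0.0678]
eef_rot: [-0.001, 0.776, 0.63, -0.001]
wrist_force: [0.2, -0.8, -0.2]
opening: 0.2
6.8167 tcp tray [25.5 17.1] z 0.0678 hd -21.78 F [ 0.2 -0.8 -0.2]
```

View pics/wrist5.png

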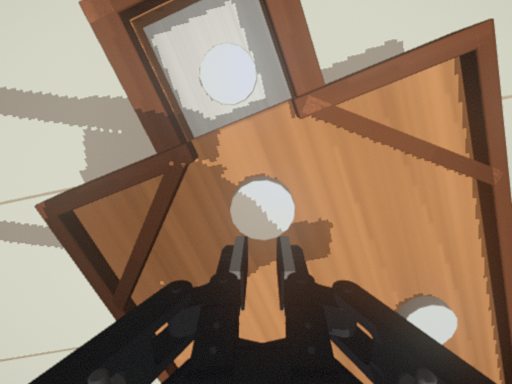

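```bash
cat >> h.py <<'E'
def rows(tcp,h0,cs,hs,off=28):
    h0=np.radians(h0); xt=np.array([np.cos(h0),np.sin(h0)]); yt=np.array([np.sin(h0),-np.cos(h0)])
    for c,h in zip(cs,hs):
        r=np.radians(h); p=np.array(c)-off*np.array([np.cos(r),np.sin(r)])-tcp
        print([round(float(p@xt),1),round(float(p@yt),1)],'rot',round(float(h0-r),3))
E
python3 - <<'E'
from h import *
rows(np.array([25.5,17.1]),-21.8,[(56,4.4),(61,2.6),(66,1.3),(71,.5),(76,0),(82,0),(88,0),(94,0),(99,0),(103,0),(107,0)],[-20.5,-17.5,-14,-10.5,-7,-3.5,0,0,0,0,0])
E
```

```text
[5.0, 1.1] rot -0.023
[10.4, 2.4] rot -0.075
[15.7, 3.4] rot -0.136
[21.0, 4.0] rot -0.197
[26.2, 4.3] rot -0.258
[32.2, 3.7] rot -0.319
[38.4, 3.1] rot -0.38
[44.0, 0.8] rot -0.38
[48.6, -1.0] rot -0.38
[52.3, -2.5] rot -0.38
[56.0, -4.0] rot -0.38
```

```bash
python3 -m jog '[[[5,1,0],[0,0,-0.023],0.2],[[10.5,2.4,0],[0,0,-0.075],0.2],[[15.7,3.4,0],[0,0,-0.136],0.2],[[21,4,0],[0,0,-0.197],0.2],[[26.2,4.3,0],[0,0,-0.258],0.2],[[32.2,3.8,0],[0,0,-0.319],0.2],[[38.4,3.1,0],[0,0,-0.38],0.2],[[44,0.8,0],[0,0,-0.38],0.2],[[48.6,-1,0],[0,0,-0.38],0.2],[[52.3,-2.5,0],[0,0,-0.38],0.2],[[56,-4,0],[0,0,-0.38],0.2],[[56.5,-4.2,0],[0,0,-0.38],0.2],[[56.5,-4.2,0],[0,0,-0.38],0.2]]'
python3 -c "
from h import *
state(); snap('wrist','6')"
```

```text
time_s: 7.95
eef_pos: [0.5156, 0.0054, 0.0678]
eef_rot: [-0.001, 0.644, 0.765, -0.0]
wrist_force: [-0.1, 0.1, -0.3]
opening: 0.199
7.95 tcp tray [79.3  0.3] z 0.0678 hd -0.01 F [-0.1  0.1 -0.3]
```

View pics/wrist6.png

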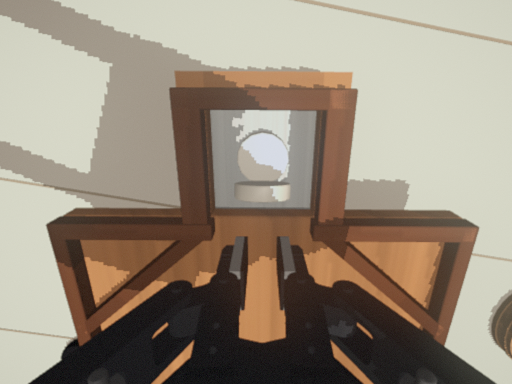

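```bash
python3 -m jog '[[[-5,0,-25],[0,0,0],0.2],[[-40,18,-35],[0,0,-0.1],0.2],[[-75,34,-35],[0,0,-0.2],0.2],[[-110,50,-35],[0,0,-0.3],0.2],[[-145,65,-35],[0,0,-0.384],0.2],[[-165,72,-35],[0,0,-0.384],0.2],[[-174,76.3,-35],[0,0,-0.384],0.2],[[-174,76.3,-28],[0,0,-0.384],0.2],[[-174,76.3,-20],[0,0,-0.384],0.2],[[-174,76.3,-15],[0,0,-0.384],0.2]]'
python3 -c "
from h import *
state(); snap('wrist','7'); snap('scene','7')
p=cv2.imread('pics/scene7.png')[150:290,150:300]
cv2.imwrite('pics/sc_crop7.png',cv2.resize(p,None,fx=4,fy=4))"
```

```text
time_s: 8.83
eef_pos: [0.619, -0.1512, 0.0804]
eef_rot: [-0.003, 0.485, 0.874, -0.0]
wrist_force: [-0.8, 1.0, -0.0]
opening: 0.198
8.8333 tcp tray [-92.8 -74.7] z 0.0804 hd 22.02 F [-0.8  1.  -0. ]
```

View pics/wrist7.png

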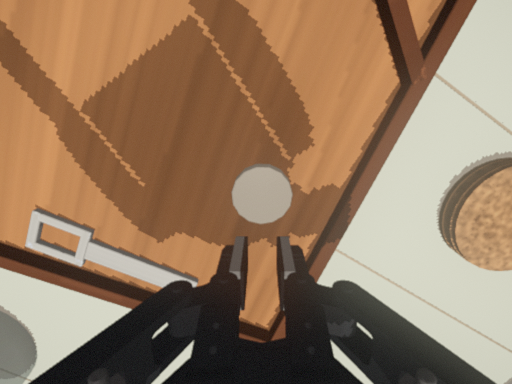

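View pics/sc_crop7.png

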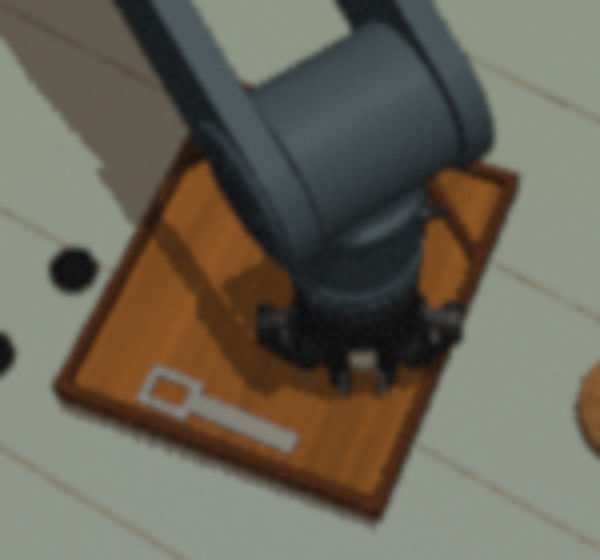

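```bash
python3 -m jog '[[[0,0,6],[0,0,0],0.2],[[0,0,11],[0,0,0],0.2],[[0,0,12.5],[0,0,0],0.2],[[6,0,12.5],[0,0,0],0.2],[[14,-0.5,12.5],[0,0,0],0.2],[[22,-1,12.5],[0,0,0],0.2],[[30,-2,12.5],[0,0,0],0.2],[[38,-2.5,12.5],[0,0,0],0.2],[[47,-3,12.5],[0,0,0],0.2],[[56,-4,12.5],[0,0,0],0.2],[[65,-4.5,12.5],[0,0,0],0.2],[[74,-5.5,12.5],[0,0,0],0.2],[[83,-6,12.5],[0,0,0],0.2],[[92,-7,12.5],[0,0,0],0.2],[[101,-7.5,12.5],[0,0,0],0.2],[[110,-8.5,12.5],[0,0,0],0.2],[[118,-9,12.5],[0,0,0],0.2],[[125,-9.5,12.5],[0,0,0],0.2],[[130,-9.7,12.5],[0,0,0],0.2],[[130,-9.7,12.5],[0,0,0],0.2]]'
python3 -c "
from h import *
o=state(); snap('wrist','8')"
```

```text
time_s: 10.6
eef_pos: [0.5409, -0.0447, 0.0684]
eef_rot: [-0.004, 0.485, 0.875, -0.0]
wrist_force: [0.6, 1.7, -0.3]
opening: 0.201
10.6 tcp tray [ 25.6 -16. ] z 0.0684 hd 22.1 F [ 0.6  1.7 -0.3]
```

View pics/wrist8.png

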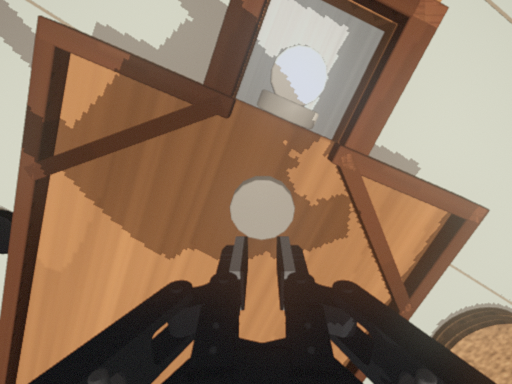

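```bash
python3 - <<'E'
from h import *
W=load("pics/wrist8.npz"); d=W['d']; T=W['world_from_camera']
v,u=np.mgrid[0:384,0:512]; P=np.stack([(u-W['cx'])/W['fx']*d,(v-W['cy'])/W['fy']*d,d],-1)@T[:3,:3].T+T[:3,3]
for uv in ((262,100),(275,98),(285,104),(300,118),(285,112),(283,95),(290,85),(300,70),(310,60),(262,80),(262,209)):
    p=P[uv[1],uv[0]]; print(uv,tray(p),(p[2]*1000).round(1))
p=W['p'][30:140,225:355,::-1]; cv2.imwrite("pics/w8c.png",cv2.resize(p,None,fx=5,fy=5,interpolation=cv2.INTER_CUBIC))
E
```

```text
(262, 100) [105.   15.7] 40.6
(275, 98) [108.5   9.7] 46.6
(285, 104) [107.7   3.7] 48.2
(300, 118) [104.3  -6.5] 47.9
(285, 112) [104.1   2.2] 49.4
(283, 95) [112.9   4.6] 14.2
(290, 85) [120.    2.9] 13.9
(300, 70) [130.4   0.6] 13.2
(310, 60) [137.9  -2.8] 12.4
(262, 80) [116.7  20.6] 3.4
(262, 209) [53.  -5.6] 60.8
```

View pics/w8c.png

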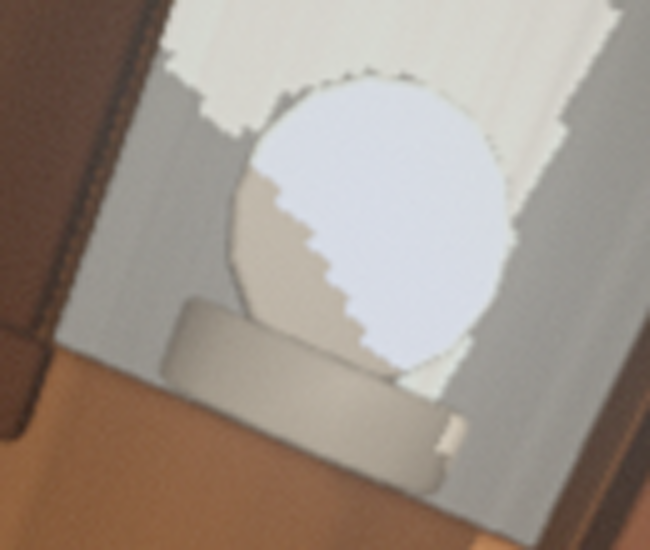

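```bash
python3 -m jog '[[[-8,0,0],[0,0,0],0.2],[[-10,0,-12],[0,0,0],0.2],[[-5,0,-30],[0,0,0],0.2],[[20,5,-32],[0,0,0.1],0.2],[[50,11,-32],[0,0,0.2],0.2],[[75,15,-32],[0,0,0.3],0.2],[[87.2,17.6,-32],[0,0,0.386],0.2],[[87.2,17.6,-32],[0,0,0.386],0.2]]'
python3 -c "
from h import *
o=state(); snap('wrist','9')"
```

```text
time_s: 11.32
eef_pos: [0.5099, 0.0396, 0.1018]
eef_rot: [-0.004, 0.644, 0.765, -0.001]
wrist_force: [0.5, -0.3, -0.1]
opening: 0.198
11.3167 tcp tray [113.9  -0. ] z 0.1018 hd -0.12 F [ 0.5 -0.3 -0.1]
```

View pics/wrist9.png

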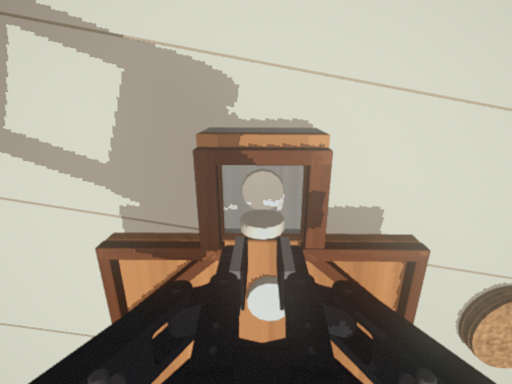

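```bash
python3 - <<'E'
from h import *
W=load("pics/wrist9.npz"); d=W['d']; T=W['world_from_camera']
v,u=np.mgrid[0:384,0:512]; P=np.stack([(u-W['cx'])/W['fx']*d,(v-W['cy'])/W['fy']*d,d],-1)@T[:3,:3].T+T[:3,3]
for vv in range(168,252,4):
    p=P[vv,263]; print(vv,tray(p),(p[2]*1000).round(1))
print('row226',[(uu,tray(P[226,uu]).tolist(),round(P[226,uu,2]*1000,1)) for uu in range(240,290,6)])
p=W['p'][150:260,190:340,::-1]; cv2.imwrite("pics/w9c.png",cv2.resize(p,None,fx=5,fy=5,interpolation=cv2.INTER_CUBIC))
E
```

```text
168 [144.4  -0.7] 3.4
172 [143.7  -0.7] 14.5
176 [140.   -0.7] 13.3
180 [136.5  -0.7] 13.1
184 [133.3  -0.7] 14.2
188 [129.8  -0.7] 14.1
192 [126.2  -0.7] 14.2
196 [122.6  -0.7] 14.1
200 [118.9  -0.7] 13.7
204 [115.4  -0.8] 14.2
208 [111.2  -0.8] 12.8
212 [111.1  -0.8] 21.6
216 [111.3  -0.8] 30.3
220 [110.9  -0.8] 37.2
224 [110.5  -0.8] 43.7
228 [109.7  -0.8] 48.8
232 [106.4  -0.8] 48.9
236 [103.4  -0.8] 49.5
240 [99.9 -0.8] 49.3
244 [97.5 -0.8] 51.1
248 [94.3 -0.8] 51.5
row226 [(240, [105.3, 17.4], np.float64(36.4)), (246, [109.4, 12.0], np.float64(44.9)), (252, [110.4, 7.4], np.float64(46.9)), (258, [111.2, 2.9], np.float64(48.6)), (264, [110.4, -1.6], np.float64(46.8)), (270, [110.2, -6.1], np.float64(46.4)), (276, [109.6, -10.6], np.float64(45.2)), (282, [106.6, -15.6], np.float64(38.9)), (288, [89.2, -23.9], np.float64(2.8))]
```

View pics/w9c.png

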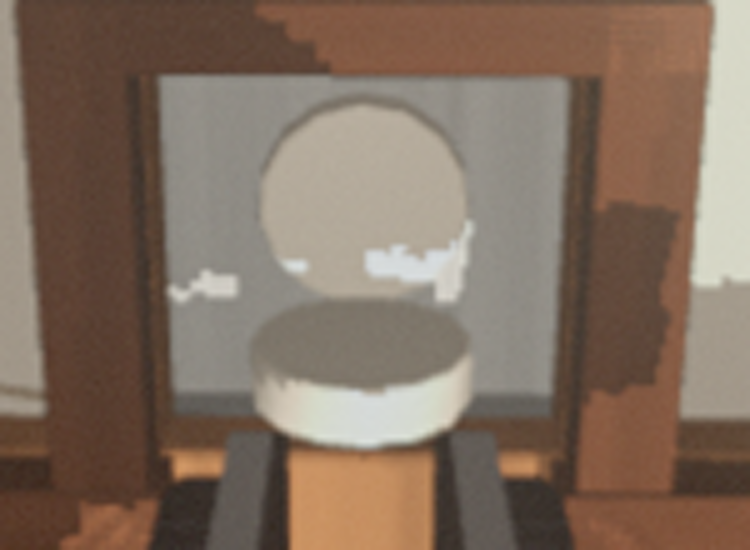

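```bash
python3 -m jog '[[[-1.4,-0.8,18],[0,0,0],0.2],[[-1.4,-0.8,32],[0,0,0],0.2],[[-1.4,-0.8,37],[0,0,0],0.2],[[-1.4,-0.8,38.5],[0,0,0],0.2],[[-1.4,-0.8,38.5],[0,0,0],0.2]]'; python3 -c "
from h import *
o=state()"; python3 -m jog '[[[0,0,1],[0,0,0],0.2],[[0,0,2],[0,0,0],0.2],[[0,0,2],[0,0,0],0.2]]'; python3 -c "
from h import *
o=state(); snap('wrist','10')"
```

```text
time_s: 11.78
eef_pos: [0.5105, 0.0361, 0.0636]
eef_rot: [-0.003, 0.643, 0.766, -0.001]
wrist_force: [0.1, 0.4, 1.7]
opening: 0.204
11.7833 tcp tray [110.4   0. ] z 0.0636 hd 0.11 F [0.1 0.4 1.7]
time_s: 12.03
eef_pos: [0.511, 0.0359, 0.0621]
eef_rot: [-0.003, 0.643, 0.766, -0.001]
wrist_force: [-0.1, 0.3, 0.2]
opening: 0.197
12.0333 tcp tray [110.1  -0.4] z 0.0621 hd 0.12 F [-0.1  0.3  0.2]
```

View pics/wrist10.png

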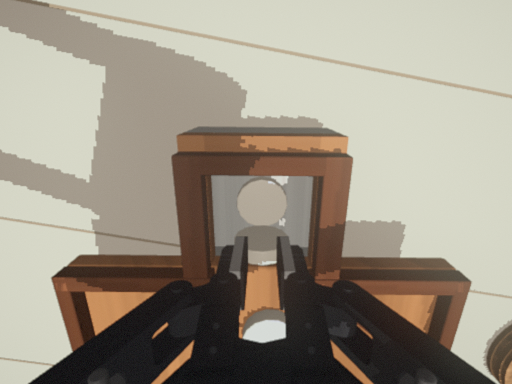

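```bash
python3 -m jog '[[[2,-1,0],[0,0,0],0.2],[[2,-1,1.5],[0,0,0],0.2],[[2,-1,2.5],[0,0,0],0.2],[[2,-1,2.5],[0,0,0],0.2]]'; python3 -c "
from h import *
o=state()"
```

```text
time_s: 12.42
eef_pos: [0.51, 0.0379, 0.0601]
eef_rot: [-0.002, 0.643, 0.766, -0.0]
wrist_force: [-0.3, 0.5, 5.9]
opening: 0.2
12.4167 tcp tray [112.2   0.2] z 0.0601 hd 0.13 F [-0.3  0.5  5.9]
```

```bash
python3 -m jog '[[[2,0,1],[0,0,0],0.2],[[4,0,1],[0,0,0],0.2],[[6,0,1],[0,0,0],0.2],[[9,0,1],[0,0,0],0.2],[[12,0,1],[0,0,0],0.2],[[15,0,2],[0,0,0],0.2],[[18,0,3],[0,0,0],0.2],[[21,0,3],[0,0,0],0.2]]'; python3 -c "
from h import *
o=state(); snap('wrist','11')"
```

```text
time_s: 13.08
eef_pos: [0.506, 0.059, 0.0567]
eef_rot: [-0.003, 0.643, 0.766, -0.0]
wrist_force: [0.0, -0.0, -0.1]
opening: 0.199
13.0833 tcp tray [133.7   0.5] z 0.0567 hd 0.14 F [ 0.  -0.  -0.1]
```

View pics/wrist11.png

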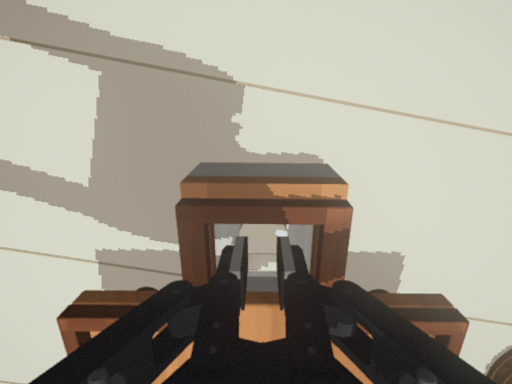

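```bash
python3 -m jog '[[[0,0,-15],[0,0,0],0.2],[[-5,0,-35],[0,0,0],0.2],[[-40,0,-45],[0,0,0],0.2],[[-55,0,-45],[0,0,0],0.2],[[-55,0,-45],[0,0,0],0.2]]'; python3 - <<'E'
from h import *
o=state(); snap('wrist','12')
W=load("pics/wrist12.npz"); d=W['d']; T=W['world_from_camera']
v,u=np.mgrid[0:384,0:512]; P=np.stack([(u-W['cx'])/W['fx']*d,(v-W['cy'])/W['fy']*d,d],-1)@T[:3,:3].T+T[:3,3]
for x in range(100,164,4):
    m=(abs((P[...,:2]-G)@TX*1000+100-x)<2)&(abs((P[...,:2]-G)@TY)<.003)&(d>0); 
    if m.any(): print(x,np.unique((P[m][:,2]*1000).round(0)))
E
```

```text
time_s: 13.55
eef_pos: [0.5168, 0.0025, 0.1023]
eef_rot: [-0.001, 0.643, 0.766, -0.0]
wrist_force: [0.2, -0.1, 0.7]
opening: 0.2
13.55 tcp tray [76.2 -0.4] z 0.1023 hd 0.03 F [ 0.2 -0.1  0.7]
100 [ 2.  3.  4.  5. 39. 40. 41. 42. 43. 44. 45. 46. 47. 48. 49. 50. 51. 52.]
104 [2. 3. 4. 5.]
108 [3. 4.]
112 [13. 14. 23. 24. 25.]
116 [23. 24. 25. 26.]
120 [23. 24. 25.]
124 [23. 24. 25.]
128 [23. 24. 25.]
132 [22. 23. 24. 25.]
136 [23. 24. 25.]
140 [22. 23. 24. 25.]
144 [22. 23. 24. 25.]
148 [ 2.  3.  4.  5. 14. 18. 20. 21. 22. 23. 24. 25. 26.]
152 [3. 4. 5.]
156 [2. 3. 4. 5.]
160 [ 3.  4.  5. 61. 62. 63. 64.]
```

View pics/wrist12.png

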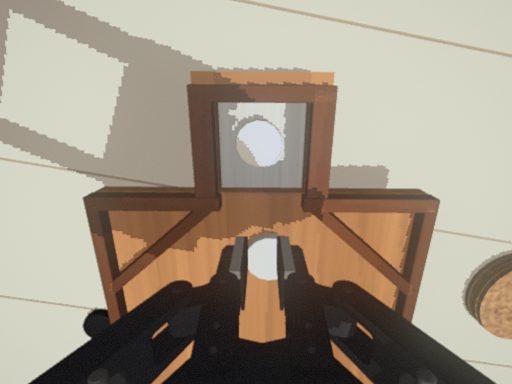

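```bash
python3 - <<'E'
from h import *
W=load("pics/wrist12.npz"); p=W['p'][215:300,220:320,::-1]; cv2.imwrite("pics/w12c.png",cv2.resize(p,None,fx=6,fy=6,interpolation=cv2.INTER_CUBIC))
for q in unproj(W,[(268,258),(268,280)],.06): print(tray(q))
E
```

```text
[53.  -5.1]
[33.9 -5.3]
```

View pics/w12c.png

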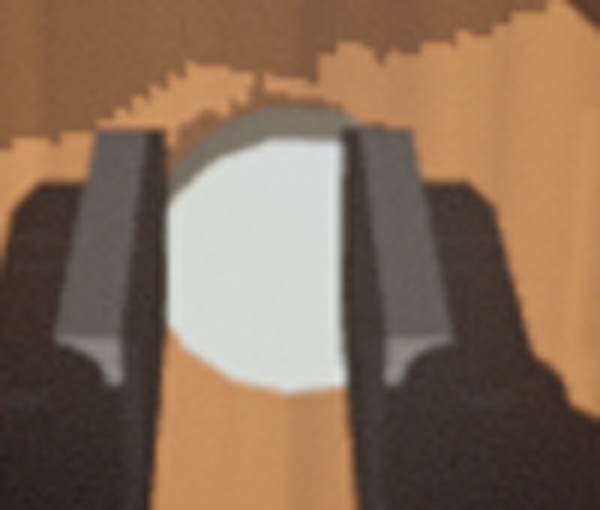

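```bash
python3 -m jog '[[[-30,2,0],[0,0,0],0.2],[[-55,4.8,0],[0,0,0],0.2],[[-62,4.8,0],[0,0,0],0.2],[[-62,4.8,8],[0,0,0],0.2],[[-62,4.8,20],[0,0,0],0.2],[[-62,4.8,30],[0,0,0],0.2],[[-62,4.8,34],[0,0,0],0.2],[[-62,4.8,35],[0,0,0],0.2],[[-62,4.8,35],[0,0,0],0.2]]'; python3 - <<'E'
from h import *
o=state(); snap('wrist','13')
E
```

```text
time_s: 14.35
eef_pos: [0.5301, -0.055, 0.0651]
eef_rot: [-0.004, 0.643, 0.766, -0.001]
wrist_force: [0.1, -0.1, -0.5]
opening: 0.2
14.35 tcp tray [17.2 -3.6] z 0.0651 hd 0.09 F [ 0.1 -0.1 -0.5]
```

View pics/wrist13.png

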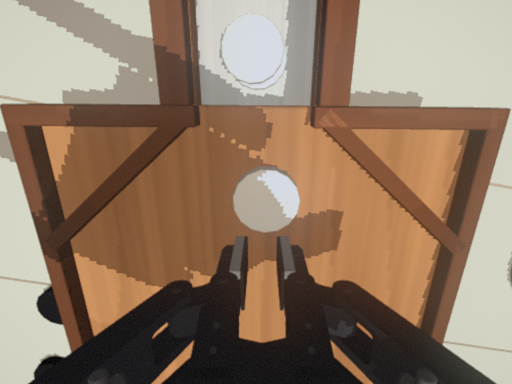

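```bash
python3 -m jog '[[[4,1.5,-2],[0,0,0],0.2],[[9,1.5,-2],[0,0,0],0.2],[[15,1,-2],[0,0,0],0.2],[[21,0,-2],[0,0,0],0.2],[[27,-1,-2],[0,0,0],0.2],[[33,-2,-2],[0,0,0],0.2],[[39,-3,-2],[0,0,0],0.2],[[45,-3.6,-2],[0,0,0],0.2],[[51,-3.6,-2],[0,0,0],0.2],[[57,-3.6,-2],[0,0,0],0.2],[[63,-3.6,-2],[0,0,0],0.2],[[69,-3.6,-2],[0,0,0],0.2],[[75,-3.6,-2],[0,0,0],0.2],[[81,-3.6,-2],[0,0,0],0.2],[[84,-3.6,-2],[0,0,0],0.2],[[84,-3.6,-2],[0,0,0],0.2]]'; python3 - <<'E'
from h import *
o=state(); snap('wrist','14')
E
```

```text
time_s: 15.73
eef_pos: [0.5133, 0.0274, 0.0689]
eef_rot: [-0.002, 0.643, 0.766, -0.0]
wrist_force: [-0.3, -0.4, 5.3]
opening: 0.2
15.7333 tcp tray [101.3  -1.2] z 0.0689 hd 0.12 F [-0.3 -0.4  5.3]
```

View pics/wrist14.png

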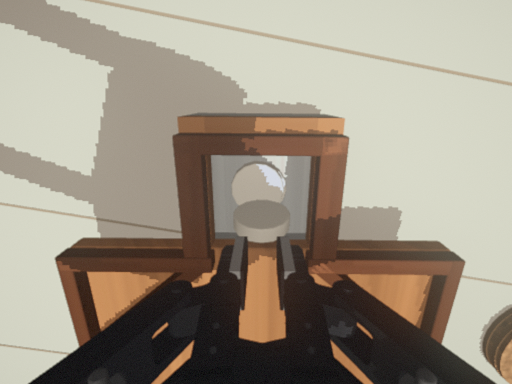

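```bash
python3 -m jog '[[[3,0,0],[0,0,0],0.2],[[6,0,0],[0,0,0],0.2],[[9,0,0.5],[0,0,0],0.2],[[12,0,1],[0,0,0],0.2],[[15,0,2],[0,0,0],0.2],[[18,0,2],[0,0,0],0.2],[[22,0,2],[0,0,0],0.2],[[26,0,2],[0,0,0],0.2],[[26,0,2],[0,0,0],0.2]]'; python3 - <<'E'
from h import *
o=state(); snap('wrist','15')
E
```

```text
time_s: 16.53
eef_pos: [0.5083, 0.0538, 0.0668]
eef_rot: [-0.003, 0.642, 0.766, -0.0]
wrist_force: [0.0, -0.1, -0.3]
opening: 0.199
16.5333 tcp tray [128.1  -0.8] z 0.0668 hd 0.15 F [ 0.  -0.1 -0.3]
```

View pics/wrist15.png

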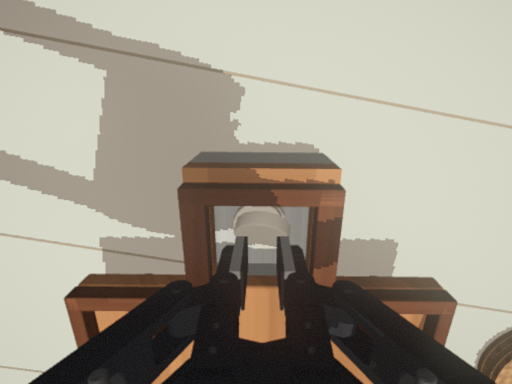

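Back off and look into the slot.

```bash
python3 -m jog '[[[0,0,-15],[0,0,0],0.2],[[-5,0,-40],[0,0,0],0.2],[[-40,0,-70],[0,0,0],0.2],[[-65,0,-80],[0,0,0],0.2],[[-65,0,-80],[0,0,0],0.2]]'; python3 - <<'E'
from h import *
o=state(); snap('wrist','16')
W=load("pics/wrist16.npz"); d=W['d']; T=W['world_from_camera']
v,u=np.mgrid[0:384,0:512]; P=np.stack([(u-W['cx'])/W['fx']*d,(v-W['cy'])/W['fy']*d,d],-1)@T[:3,:3].T+T[:3,3]
for x in range(96,164,4):
    m=(abs((P[...,:2]-G)@TX*1000+100-x)<2)&(abs((P[...,:2]-G)@TY)<.003)&(d>0); 
    if m.any(): print(x,np.unique((P[m][:,2]*1000).round(0)))
p=W['p'][70:230,160:360,::-1]; cv2.imwrite("pics/w16c.png",cv2.resize(p,None,fx=3.5,fy=3.5,interpolation=cv2.INTER_CUBIC))
E
```

```text
time_s: 17.0
eef_pos: [0.5226, -0.0152, 0.1496]
eef_rot: [0.001, 0.643, 0.766, -0.0]
wrist_force: [-0.4, -0.2, -0.1]
opening: 0.2
17.0 tcp tray [57.7 -3.1] z 0.1496 hd 0.03 F [-0.4 -0.2 -0.1]
96 [ 2.  3.  4.  5. 49. 50. 51. 52.]
100 [ 3.  4.  5. 40. 41. 42. 46. 47. 49. 50. 51. 52.]
104 [3. 4. 5.]
108 [3. 4. 5.]
112 [13. 14. 15. 22. 23.]
116 [22. 23. 24. 25.]
120 [22. 23. 24. 25.]
124 [23. 24. 32. 33. 34. 35.]
128 [32. 33. 34. 35.]
132 [32. 33. 34. 35. 36.]
136 [32. 33. 34. 35.]
140 [33. 34. 35.]
144 [32. 33. 34. 35.]
148 [33. 34. 35.]
152 [32. 33. 34. 35.]
156 [32. 33. 34. 35.]
160 [ 2.  3.  4.  5. 37. 38. 47. 48. 49. 57. 58. 59. 61. 62. 63.]
```

View pics/w16c.png

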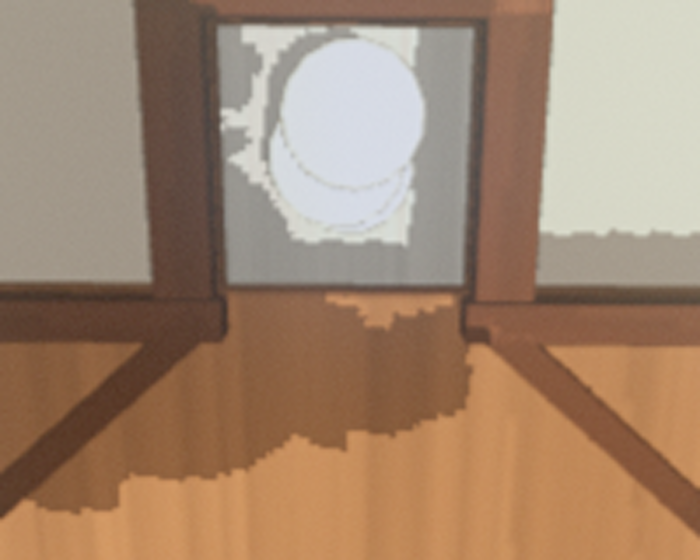

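```bash
python3 -m jog '[[[-20,0,-60],[0,0,0],0.2],[[-20,0,-90],[0,0,0],0.2],[[-20,0,-120],[0,0,0],0.2],[[-20,0,-120],[0,0,0],0.2],[[-20,0,-120],[0,0,0],0.2]]'; python3 - <<'E'
from h import *
o=state(); snap('wrist','17'); snap('scene','17')
E
```

```text
time_s: 17.47
eef_pos: [0.5255, -0.0328, 0.2691]
eef_rot: [-0.0, 0.644, 0.765, 0.0]
wrist_force: [-0.2, -0.0, -1.1]
opening: 0.201
17.4667 tcp tray [39.9 -2.9] z 0.2691 hd -0.01 F [-0.2 -0.  -1.1]
```

View pics/wrist17.png

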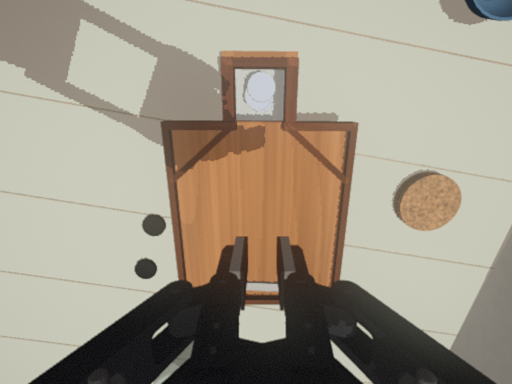

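View pics/scene17.png

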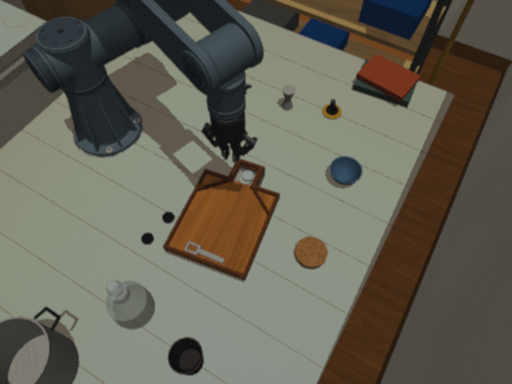

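All three stones are in the slot. The opener at (205,253), the knob, the black discs and the ledge items look the same as in the first scene picture.

```bash
python3 -c "
from bench import *
print(hand_in())"
```

```text
the job is handed in; nothing more can be done
None
```

I pushed the three white stones through the gate one at a time, the middle one first and then the left and right ones. I cradled each against the two slightly open fingertips and never gripped or lifted one. I handed the job in at about 17.5 s.

- **Mended on the way:** the second and third stones ended up standing on edge by the gate after they dropped. I dragged each top edge forward with the fingertips, at about 6 N, until it fell flat.
- **Last checks:** the wrist depth image shows all three lying flat in the slot. They are in an overlapping pile with the top at about 34 mm, against the floor's 50 mm. In the scene image, the opener, the dimmer knob, the black discs and the other things on the ledge looked the same as at the start. No check failed or disagreed. The highest wrist force I read was about 6 N, and the arm was clear of everything at the end.

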